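# Click a crate's stock wheel forward to red

## Task

The pipe sleeves in the blue crate are down to the reorder level. With a fingertip against its scalloped edge, flick the blue crate's stock wheel forward (the edge nearest the robot moves to the robot's left), one click at a time and letting it settle in each, until the red field stands in its window, and do not run past red. Do not turn the grey crate's wheel, and leave the loose fittings where they lie.

Things in the scene. Friction and masses are not known exactly. Their poses are not given: they have to be found in the camera images.
- blue_crate: Blue open plastic crate, 300 (its x) x 200 (its y) x 120 mm high, holding a few galvanised pipe sleeves; it stands fast on the board. Origin: centre of its underside. Its front, which carries the stock wheel on the middle of the rim, faces -x of its own frame (roughly towards the robot); its y points to the robot's left.
- grey_crate: Grey crate of the same size, build and axes, full of galvanised pipe clamps and strips, some standing up to 20 mm above its rim; stands fast. It carries a like stock wheel, which is to be left alone.
- blue_hub (a point): Centre of the blue crate's stock wheel, on its upright axis at mid thickness, 131.5 mm above the board; its axes are the crate's. The wheel is a flat grey disc 11 mm thick, its underside 6 mm above the crate's rim, with six round finger lobes 60 degrees apart: each 12 mm in diameter, centred 40 mm from the axis (tips at 46 mm). Between lobes the edge lies at radius 30 mm.
- blue_front (a point): Where the centre of the front lobe stands when the blue crate's wheel rests in a click: 40 mm in front of the hub (its -x), at mid thickness; fixed to the crate, axes as the crate's. A fingertip set against that lobe's right (-y) side, reaching about 5 mm behind this point, and pushed straight to +y by some 30 mm turns the wheel just one click: the lobe slips off the tip beyond half way.
- blue_window (a point): Middle of the window, 20 mm behind (+x) and 7 mm above the hub: a wedge-shaped opening, 52 degrees wide and 29 mm long, on the +x side of the fixed white round cap (58 mm across) over the wheel; it shows one coloured field. The lobes stand out free all round the cap, whose screw tops out 12 mm above the hub. The white base plate reaches 26 mm in front of the hub, its top 7.5 mm below it.
- grey_hub (a point): The same point of the grey crate's stock wheel.
- blue_wheel (a joint): Angle of the blue crate's wheel, rad; grows as it turns clockwise seen from above (front edge to the robot's left). A spring detent holds each click: 0 blue field in the window, 1.047 green, 2.094 white, 3.142 yellow, 4.189 red, 5.236 black. Starts before yellow. A click takes 2 to 4 N at a lobe; past half way it snaps on by itself if nothing blocks it. It stops beyond blue and black.
- grey_wheel (a joint): The same angle of the grey crate's stock wheel; any field may show.
- grey_lobe (a point): A point on one lobe of the grey crate's wheel, 40 mm from its axis, which shows whether that wheel is turned.
- sleeve: Loose galvanised pipe sleeve, a tube 42 mm in diameter and 60 mm high, standing upright on the board between the crates, at their front ends. Origin: centre of its underside.
- flange: Loose galvanised flange, 76 mm disc with a neck, 34 mm high, lying on the board. Origin: centre of its underside.
- clamp: Loose half pipe clamp, a bent galvanised strip about 104 mm over its ears, 24 mm high, lying on its side on the board. Origin: centre of its arc, on the board.

How it is judged:
By the outcome, as a careful person would: the job done as asked, in the order asked, and still so for the second after the job is handed in, with the robot touching nothing.
It also fails if it takes over 51 s, if anything falls off the work surface, if the arm or the gripper's body presses on something with over 40 N, if the wrist force passes 120 N, or if a joint passes its speed limit or range.

## Robot

A 6-joint arm with a two-finger parallel gripper is mounted at the origin on the work surface. World frame = base frame: x ahead of the robot, y to its left, z up, the work surface at z = 0. Lengths are in m, angles in rad, forces in N, time in s.
With the tool pointing down it reaches from about 0.4 to 0.825 m from the base axis. Payload 7 kg.
Tool frame: the origin (TCP) lies midway between the tips of the shut fingers; the grasp point (between the pads) lies hold_point_z behind it (hold_point_z is the distance from the TCP to the grasp point, in m); z points along the fingers, y is the line along which they close (so a half turn about z gives the same grasp; the last joint's range is limited). The gripper opens to 88 mm and grips with 3 to 60 N. Pads are 19 mm wide; open, the fingers measure 130 mm over their backs; the gripper's body (78 mm by 193 mm) begins 47 mm behind the grasp point.
Start: joints at [0.288, 0.359, 0.012, 0, -1.224, -0.288], TCP at [0.675, -0, 0.227] pointing down, gripper open.
Joint ranges: [-3.07, 3.07], [-1.43, 2.12], [-1.02, 1.25], [-3.03, 1.67], [-3.05, -0], [-3.03, 3.03]. Speed limits (rad/s): [2.39, 2.39, 3.01, 3.14, 3.14, 3.14].

## Interface

Orientations are given as [roll, pitch, yaw] about the fixed x, y, z axes, in that order (R = Rz(yaw) Ry(pitch) Rx(roll)).
In Python, from station import * gives the robot as it stands.
- The arm moves only by the tool apply_moves, never from a script. Its argument "steps" is a list of rows, each an object with "translation": the shift along the world's x, y, z scaled (see below), a list of three; "rotation": the turn, a rotation vector about the world's x, y, z scaled (see below), a list of three. A call has exactly 10 rows; each row is the pose to reach, as a shift and turn from the pose commanded when the call began; what a row does not reach only later rows make up. The controller multiplies each number of a shift by 250 mm and each number of a turn by 30 degrees. A row lasts 1/12 s, in which the tool goes at most 41.7 mm and 7.16 degrees, less where a joint would pass 70% of its speed; a pose out of reach is approached as far as the arm can. A call with a number of a shift or a turn outside -1 to 1 is refused whole. A call with a gripper value outside its range is refused whole. "jaw" is the closure, from -1 (fully open) to 1 (shut), so that 0 is half open, set as the call begins (left out, the last holds). The fingers move at their own pace and stop on an object; "newtons" is the grip in N (left out, the last holds). Time passes only in rows, so rows that repeat a pose let the fingers close, or fill a call up. It gives the time, the measured TCP pose, the force, the opening and the grip force at its end, in the units of the state.
- get_state(): the state, without advancing time (a new reading comes with each control period).
- grab_frame(name): name is "scene" or "side" or "wrist"; returns the picture (384x512x3 uint8, blue, green, red); there is no depth.
- camera_model(name): a dict with "fx", "fy", "cx", "cy" (pixels), "xyz" and "rotation" of the camera in the world. Camera axes: x right, y down, z forward; pixel columns grow to the right and rows downward; lengths in m; the calibration is good to about 2 mm. A picture is of the moment at which its call begins: read the wrist's pose just before it. camera_model takes no time and is no camera call; for the wrist camera it gives the pose at the moment of the call.
- job_done(): hands the job in; it is judged then, once.
The state is a dict: "t": time; "q": joint angles; "qd": joint speeds; "joint_efforts": joint torques, N m; "eef_pos": TCP position; "ee_rot": TCP orientation; "force": force on the tool from outside, world axes, zero at the start; "moment": the same for the moment, N m; "width": finger opening in m; "gripper_force": force on a finger pad.
Only numpy, scipy, OpenCV 4.12 (cv2) and the standard library are available. Lean on these libraries where they do the work, as an engineer would, in place of code of your own. Each camera call takes 0.05 s, during which the arm holds its last target. There are 200 camera calls.

## Working session

There is one attempt and no reset: what is moved stays moved. The work goes in short steps, Python scripts to look and compute and a tool call to move; the robot and the scene stay as the last step left them, time stands still between calls to the robot, and variables do not carry over. Pictures are saved under pics/ and viewed, at most 10 in all, crops included, and the job is handed in when it is done.

Besides the shell and the picture viewer there is one more tool, called as name([rows], argument=value, ...), one row to a line, values as JSON. apply_moves: Moves the arm, as the interface text tells. Shifts and turns lie within -1 to 1; 1 stands for 250 mm of shift or 30 degrees of turn. Its arguments: {"type":"object","properties":{"steps":{"type":"array"},"jaw":{"type":"number"},"newtons":{"type":"number"}},"required":["steps"]}

```bash
mkdir -p pics; python3 - <<'E'
from station import *
import cv2,numpy as np
s=get_state();print({k:np.round(s[k],3).tolist() for k in s})
a=[]
for n in("scene","side","wrist"):
    m=camera_model(n);print(n,{k:np.round(m[k],4).tolist() for k in m})
    f=grab_frame(n);cv2.imwrite(f"pics/{n}0.png",f)
E
```

```text
{'t': 0.0, 'q': [0.288, 0.359, 0.011, -0.0, -1.224, -0.288], 'qd': [-0.0, -0.002, -0.001, -0.0, 0.001, -0.0], 'joint_efforts': [-0.001, -58.273, 29.306, 6.997, 0.007, -0.0], 'eef_pos': [0.675, -0.0, 0.226], 'ee_rot': [3.14, -0.0, -1.571], 'force': [-0.254, 1.228, -0.662], 'moment': [0.019, 0.032, 0.044], 'gripper_force': 0.0, 'width': 0.088}
scene {'fx': 422.3274, 'fy': 422.3274, 'cx': 251.9549, 'cy': 189.7559, 'xyz': [1.2457, -0.4674, 0.9395], 'rotation': [-2.3827, 0.0134, 0.9485]}
side {'fx': 477.266, 'fy': 477.266, 'cx': 258.2031, 'cy': 187.4544, 'xyz': [0.2256, 1.1031, 0.7641], 'rotation': [-2.0827, -0.0232, -2.8345]}
wrist {'fx': 277.7852, 'fy': 277.7852, 'cx': 255.556, 'cy': 190.5592, 'xyz': [0.6743, -0.0829, 0.3852], 'rotation': [2.8329, -0.0016, -3.1415]}
```

View pics/scene0.png

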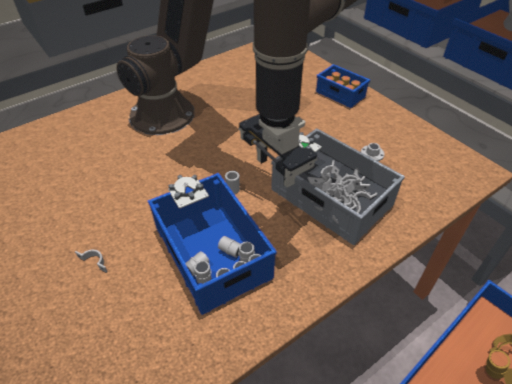

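View pics/wrist0.png

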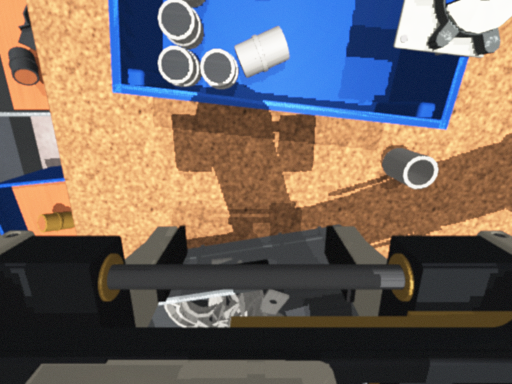

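The scene view shows the blue crate on the robot's right, with its wheel near (186,187). The wrist view shows the wheel only partly, at about (480,15). I'll enlarge it and get a first fix.

```bash
cat > h.py <<'E'
from station import *
import cv2,numpy as np
from scipy.spatial.transform import Rotation as R
def ray(m,uv,z):
    d=R.from_euler('xyz',m['rotation']).as_matrix()@np.array([(uv[0]-m['cx'])/m['fx'],(uv[1]-m['cy'])/m['fy'],1])
    o=np.array(m['xyz']);return o+d*(z-o[2])/d[2]
def pix(m,p):
    c=R.from_euler('xyz',m['rotation']).as_matrix().T@(np.array(p)-m['xyz'])
    return np.array([m['fx']*c[0]/c[2]+m['cx'],m['fy']*c[1]/c[2]+m['cy']])
E
python3 - <<'E'
from h import *
m=camera_model("scene");w=camera_model("wrist")
print("R",R.from_euler('xyz',w['rotation']).as_matrix().round(3))
print("hub~",ray(m,(186,187),.14))
# crate far-right/top rim corners scene guess, sleeve
for uv in((151,207),(219,178),(273,250),(209,289)):print(uv,ray(m,uv,.12).round(3))
for uv in((113,92),(446,127),(463,56)):print("wrist",uv,ray(w,uv,.12).round(3))
print("sleeve",ray(w,(420,170),.06).round(3),ray(m,(232,176),.06).round(3))
f=cv2.imread("pics/scene0.png")[165:225,145:245];a=cv2.resize(f,None,fx=6,fy=6,interpolation=2)
cv2.imwrite("pics/c1.png",a)
E
```

```text
R [[-1.     0.    -0.001]
 [-0.     0.953  0.304]
 [ 0.001  0.304 -0.953]]
hub~ [ 0.51215073 -0.16809397  0.14      ]
(151, 207) [ 0.503 -0.269  0.12 ]
(219, 178) [ 0.518 -0.07   0.12 ]
(273, 250) [ 0.796 -0.097  0.12 ]
(209, 289) [ 0.795 -0.274  0.12 ]
wrist (113, 92) [ 0.802 -0.091  0.12 ]
wrist (446, 127) [ 0.496 -0.061  0.12 ]
wrist (463, 56) [ 0.494 -0.121  0.12 ]
sleeve [ 0.476 -0.005  0.06 ] [ 0.48  -0.006  0.06 ]
```

View pics/c1.png

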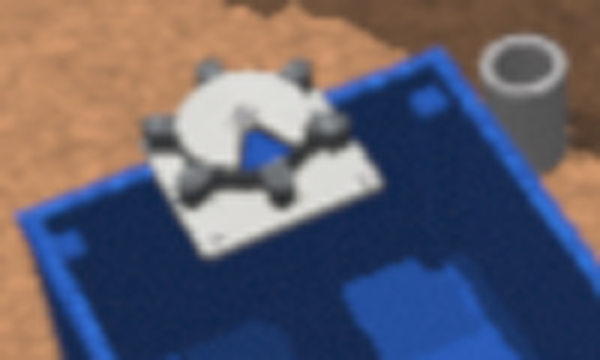

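The window shows the blue field (crop 265,148), so four clicks are needed to reach red. The cap centre is at about (243,118) in the crop. I'll shut the fingers and move nearer to get a wrist view of the wheel.

apply_moves([
  {"translation": [-0.1, -0.04, 0], "rotation": [0, 0, -0.02]},
  {"translation": [-0.22, -0.09, 0], "rotation": [0, 0, -0.05]},
  {"translation": [-0.34, -0.14, 0], "rotation": [0, 0, -0.08]},
  {"translation": [-0.46, -0.19, 0], "rotation": [0, 0, -0.1]},
  {"translation": [-0.58, -0.24, 0], "rotation": [0, 0, -0.12]},
  {"translation": [-0.7, -0.29, 0], "rotation": [0, 0, -0.15]},
  {"translation": [-0.8, -0.34, 0], "rotation": [0, 0, -0.17]},
  {"translation": [-0.82, -0.36, 0], "rotation": [0, 0, -0.17]},
  {"translation": [-0.82, -0.36, 0], "rotation": [0, 0, -0.17]},
  {"translation": [-0.82, -0.36, 0], "rotation": [0, 0, -0.17]},
], jaw=1, newtons=20)

```text
t: 0.98
eef_pos: [0.4703, -0.0901, 0.227]
ee_rot: [-3.14, 0.0, -1.66]
force: [1.1, 0.0, 0.2]
width: 0.0266
gripper_force: 0.0
```

```bash
python3 - <<'E'
from h import *
import json
s=get_state();print(s['t'],s['eef_pos'],s['ee_rot'],s['width'],s['force'])
m=camera_model("wrist");f=grab_frame("wrist");cv2.imwrite("pics/w1.png",f)
json.dump({k:np.array(m[k]).tolist() for k in m},open("w1.json","w"))
print(pix(m,s['eef_pos']))
E
```

```text
0.9833 [ 0.4703252  -0.09011128  0.22700836] [-3.14039971e+00  2.88141237e-04 -1.66006552e+00] 0.026639041097213136 [1.06269294 0.02480814 0.23238174]
[254.6951685  238.45228315]
```

View pics/w1.png

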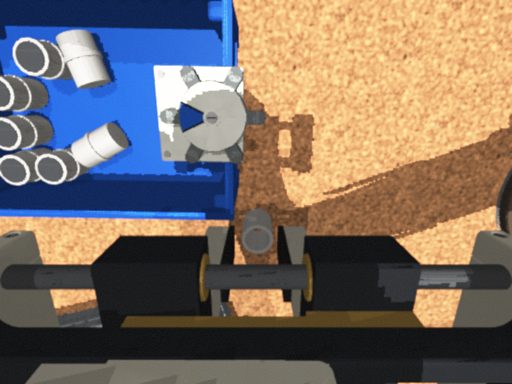

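The wrist view is square to the crate: cap screw at (212,117), front lobe at (257,117), blue field in the window at (190,117). Next I'll work out the hub.

```bash
python3 - <<'E'
from h import *
import json
m=json.load(open("w1.json"));f=cv2.imread("pics/w1.png")
g=cv2.cvtColor(f,6)
c=cv2.HoughCircles(cv2.resize(g,None,fx=3,fy=3,interpolation=2)[150:550,400:850],cv2.HOUGH_GRADIENT,1,500,param1=100,param2=15,minRadius=80,maxRadius=130)
c=c[0,0];u=((c[0]+400)/3-1/3,(c[1]+150)/3-1/3);print("cap",u,c[2]/3)
h=ray(m,u,.14);print("hub",h)
print("screw",ray(m,(211.5,117.5),.1435))
print("front lobe",ray(m,(257,117),.137),"rear",ray(m,(170,117),.137))
hs=f[:,:,0].astype(int)-f[:,:,2]
# crate yaw from the rim's long outer edge
mask=((hs>60)*255).astype(np.uint8)
pts=[(x,np.nonzero(mask[:230,x])[0].max()) for x in range(20,220,4)]
vx,vy,x0,y0=cv2.fitLine(np.array(pts,np.float32),cv2.DIST_HUBER,0,.01,.01).ravel()
a=ray(m,(20,y0+(20-x0)*vy/vx),.12);b=ray(m,(220,y0+(220-x0)*vy/vx),.12)
yaw=np.arctan2(*(a-b)[1::-1]);print("yaw",yaw)
sc=camera_model("scene");print("hub scene",ray(sc,(185.5,184.7),.14))
X=np.array([np.cos(yaw),np.sin(yaw)]);Y=np.array([-X[1],X[0]])
for h2 in(h[:2],):
  F=h2-.04*X;print("front",F,"pre",F+.005*X-.020*Y)
E
```

```text
cap (np.float32(213.16667), np.float32(116.166664)) 34.3
hub [ 0.49974979 -0.16429219  0.14      ]
screw [ 0.50077109 -0.16345357  0.1435    ]
front lobe [ 0.46235017 -0.16010579  0.137     ] rear [ 0.5376865  -0.16683416  0.137     ]
yaw -0.10484622632507648
hub scene [ 0.50396306 -0.16497354  0.14      ]
front [ 0.45996945 -0.16010602] pre [ 0.46284891 -0.18051946]
```

apply_moves([
  {"translation": [-0.04, -0.08, 0]},
  {"translation": [-0.1, -0.2, 0]},
  {"translation": [-0.16, -0.31, -0.03]},
  {"translation": [-0.16, -0.35, -0.12]},
  {"translation": [-0.16, -0.35, -0.22]},
  {"translation": [-0.16, -0.35, -0.32]},
  {"translation": [-0.16, -0.35, -0.4]},
  {"translation": [-0.16, -0.35, -0.416]},
  {"translation": [-0.16, -0.35, -0.416]},
  {"translation": [-0.16, -0.35, -0.416]},
])

```text
schema error: expected keys translation, rotation
```

```bash
python3 - <<'E'
from h import *
s=get_state();print(s['t'],s['eef_pos'],s['ee_rot'],s['width'],s['force'])
w=camera_model("wrist");sd=camera_model("side");p=pix(w,s['eef_pos']);q=pix(sd,s['eef_pos']);print(p,q,hold_point_z if 'hold_point_z' in globals() else '')
f=grab_frame("wrist");g=grab_frame("side");cv2.imwrite("pics/sd2.png",g);cv2.imwrite("pics/w2.png",f)
y,x=q.astype(int)[::-1]
a=cv2.resize(f[100:300,120:400],(560,400));b=cv2.resize(g[max(0,y-40):y+40,x-28:x+28],None,fx=5,fy=5)
cv2.imwrite("pics/c2.png",np.hstack([cv2.resize(a,(520,400)),cv2.resize(b,(280,400))]))
E
```

```text
1.0333 [ 0.47069556 -0.08987745  0.22674594] [-3.14092666e+00  1.05909046e-04 -1.65980648e+00] 0.022621016293121535 [0.56430275 0.51089805 0.53625708]
[254.73187179 238.40887868] [299.56303062 143.21109706] 0.0188
```

View pics/c2.png

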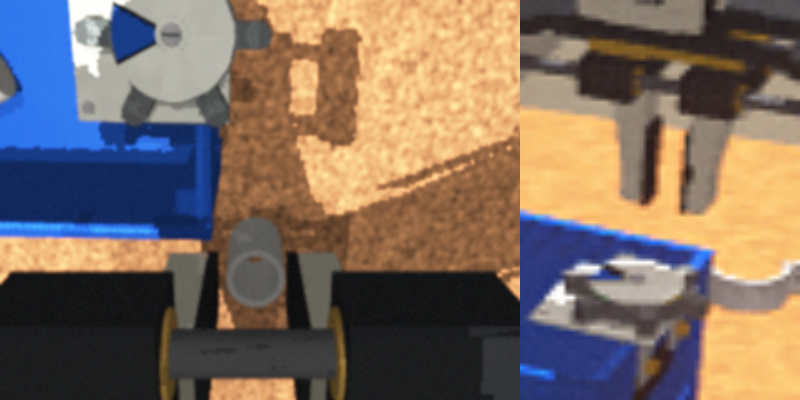

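The move was refused because every row needs a rotation. The crop shows the tapered fingers still closing, with tips about 10 mm thick. I'll repeat the move with rotations included.

apply_moves([
  {"translation": [-0.04, -0.08, 0], "rotation": [0, 0, 0]},
  {"translation": [-0.1, -0.2, 0], "rotation": [0, 0, 0]},
  {"translation": [-0.16, -0.31, -0.03], "rotation": [0, 0, 0]},
  {"translation": [-0.16, -0.35, -0.12], "rotation": [0, 0, 0]},
  {"translation": [-0.16, -0.35, -0.22], "rotation": [0, 0, 0]},
  {"translation": [-0.16, -0.35, -0.32], "rotation": [0, 0, 0]},
  {"translation": [-0.16, -0.35, -0.4], "rotation": [0, 0, 0]},
  {"translation": [-0.16, -0.35, -0.416], "rotation": [0, 0, 0]},
  {"translation": [-0.16, -0.35, -0.416], "rotation": [0, 0, 0]},
  {"translation": [-0.16, -0.35, -0.416], "rotation": [0, 0, 0]},
])

```text
t: 1.97
eef_pos: [0.4309, -0.1775, 0.1231]
ee_rot: [3.141, -0.0, -1.659]
force: [0.4, 0.7, -0.1]
width: 0.0002
gripper_force: 0.0
```

```bash
python3 - <<'E'
from h import *
s=get_state();print(s['t'],s['eef_pos'],s['ee_rot'],s['width'],s['force'])
w=camera_model("wrist");sd=camera_model("side");p=pix(w,s['eef_pos']);q=pix(sd,s['eef_pos']);print(p,q)
f=grab_frame("wrist");g=grab_frame("side");cv2.imwrite("pics/sd3.png",g);cv2.imwrite("pics/w3.png",f)
x,y=q.astype(int)
print("front lobe px",pix(sd,[.4607,-.160,.1315]), "1cm in x px",pix(sd,s['eef_pos']+np.array([.01,0,0]))-q)
a=f[100:300,100:400];b=g[max(0,y-40):y+40,x-40:x+40]
cv2.imwrite("pics/c3.png",np.hstack([cv2.resize(a,(400,400)),cv2.resize(b,(400,400))]))
E
```

```text
1.9667 [ 0.43089265 -0.17745619  0.12307608] [ 3.14145241e+00 -4.71631391e-04 -1.65899048e+00] 0.0001987358719059943 [ 0.4419675   0.70943957 -0.10000483]
[254.7173563  238.45953513] [316.90777743 165.5736518 ]
front lobe px [306.13937771 163.96448425] 1cm in x px [-3.26840873 -0.51742531]
```

View pics/c3.png

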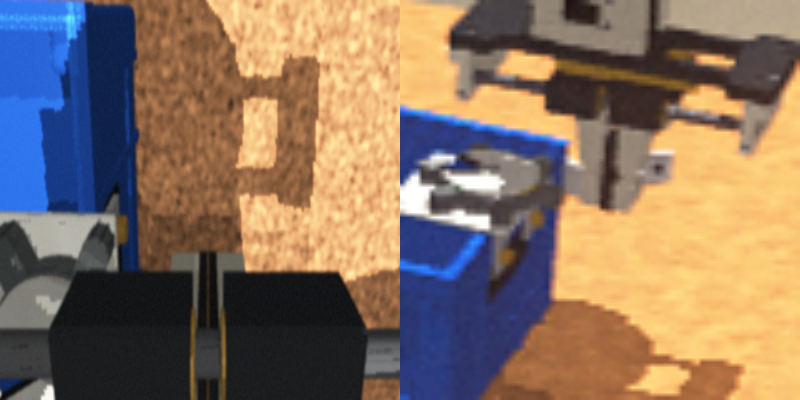

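apply_moves([
  {"translation": [0.03, -0.005, 0], "rotation": [0, 0, 0]},
  {"translation": [0.06, -0.006, 0], "rotation": [0, 0, 0]},
  {"translation": [0.083, -0.007, 0], "rotation": [0, 0, 0]},
  {"translation": [0.083, -0.007, 0], "rotation": [0, 0, 0]},
  {"translation": [0.084, 0.003, 0], "rotation": [0, 0, 0]},
  {"translation": [0.085, 0.013, 0], "rotation": [0, 0, 0]},
  {"translation": [0.086, 0.023, 0], "rotation": [0, 0, 0]},
  {"translation": [0.087, 0.033, 0], "rotation": [0, 0, 0]},
  {"translation": [0.087, 0.033, 0], "rotation": [0, 0, 0]},
  {"translation": [0.087, 0.033, 0], "rotation": [0, 0, 0]},
])

```text
t: 2.9
eef_pos: [0.4514, -0.1691, 0.1225]
ee_rot: [3.141, 0.0, -1.66]
force: [-0.7, -1.0, -0.1]
width: 0.0007
gripper_force: 0.5
```

```bash
python3 - <<'E'
from h import *
f=grab_frame("wrist");g=grab_frame("side");h=grab_frame("scene")
s=get_state();print(s['t'],s['eef_pos'],s['force'])
p=pix(camera_model("side"),[.5,-.165,.14]).astype(int);q=pix(camera_model("scene"),[.5,-.165,.14]).astype(int)
cr=lambda im,c:cv2.resize(im[c[1]-35:c[1]+35,c[0]-35:c[0]+35],(400,400),interpolation=2)
cv2.imwrite("pics/c4.png",np.hstack([cr(g,p),cr(h,q)]))
E
```

```text
3.05 [ 0.45144421 -0.16921615  0.12248009] [-0.96816773 -1.42745744  0.59836057]
```

View pics/c4.png

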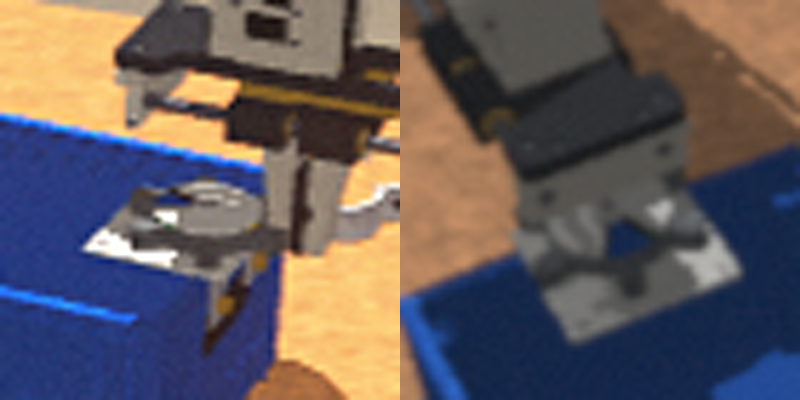

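The tip is against the front lobe and the wheel has turned slightly; the window is in view in the scene camera at (630,240). I'll push through the rest of the click.

apply_moves([
  {"translation": [0.001, 0.015, 0], "rotation": [0, 0, 0]},
  {"translation": [0.003, 0.03, 0], "rotation": [0, 0, 0]},
  {"translation": [0.004, 0.045, 0], "rotation": [0, 0, 0]},
  {"translation": [0.006, 0.06, 0], "rotation": [0, 0, 0]},
  {"translation": [0.007, 0.075, 0], "rotation": [0, 0, 0]},
  {"translation": [0.009, 0.09, 0], "rotation": [0, 0, 0]},
  {"translation": [0.01, 0.098, 0], "rotation": [0, 0, 0]},
  {"translation": [0.01, 0.098, 0], "rotation": [0, 0, 0]},
  {"translation": [0.01, 0.098, 0], "rotation": [0, 0, 0]},
  {"translation": [0.01, 0.098, 0], "rotation": [0, 0, 0]},
])

```text
t: 3.88
eef_pos: [0.4541, -0.1446, 0.1225]
ee_rot: [3.141, 0.0, -1.66]
force: [-0.5, 0.8, 0.4]
width: 0.0005
gripper_force: 1.0
```

```bash
cat >> h.py <<'E'
def look(n):
    g=grab_frame("side");h=grab_frame("scene")
    s=get_state();print(s['t'],s['eef_pos'],s['force'])
    p=pix(camera_model("side"),[.5,-.165,.14]).astype(int);q=pix(camera_model("scene"),[.5,-.165,.14]).astype(int)
    cr=lambda im,c:cv2.resize(im[c[1]-30:c[1]+30,c[0]-30:c[0]+30],(400,400),interpolation=2)
    c=pix(camera_model("scene"),[.5005+.02,-.164-.002,.1385]).astype(int)
    print("window bgr",h[c[1]-1:c[1]+2,c[0]-1:c[0]+2].reshape(-1,3).mean(0).round())
    cv2.imwrite(f"pics/{n}.png",np.hstack([cr(g,p),cr(h,q)]))
E
python3 -c "
from h import *
look('c5')"
```

```text
3.9833 [ 0.45409261 -0.14473385  0.12248839] [-1.06547353  2.44734672  0.20808038]
window bgr [43. 74. 32.]
```

View pics/c5.png

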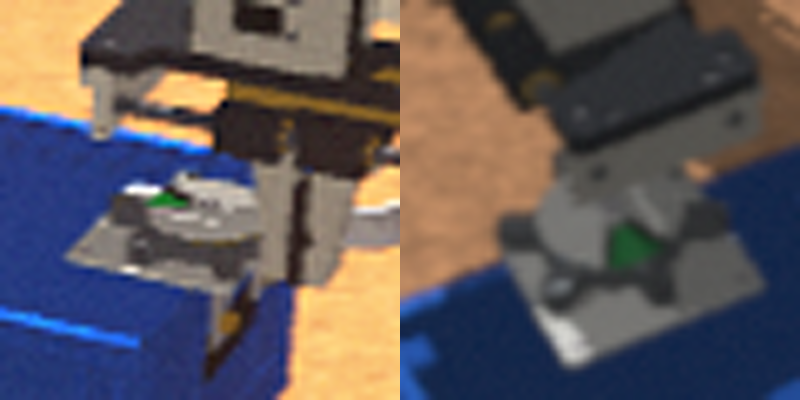

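Green is showing at (635,245), so one click is done, and the next lobe just touches behind the finger. Now retract, go back and re-enter.

apply_moves([
  {"translation": [-0.045, 0.005, 0], "rotation": [0, 0, 0]},
  {"translation": [-0.088, 0.009, 0], "rotation": [0, 0, 0]},
  {"translation": [-0.088, 0.009, 0], "rotation": [0, 0, 0]},
  {"translation": [-0.093, -0.045, 0], "rotation": [0, 0, 0]},
  {"translation": [-0.098, -0.09, 0], "rotation": [0, 0, 0]},
  {"translation": [-0.102, -0.128, 0], "rotation": [0, 0, 0]},
  {"translation": [-0.102, -0.128, 0], "rotation": [0, 0, 0]},
  {"translation": [-0.06, -0.132, 0], "rotation": [0, 0, 0]},
  {"translation": [-0.014, -0.137, 0], "rotation": [0, 0, 0]},
  {"translation": [-0.014, -0.137, 0], "rotation": [0, 0, 0]},
])

```text
t: 4.82
eef_pos: [0.4536, -0.1791, 0.1228]
ee_rot: [-3.14, -0.001, -1.659]
force: [0.8, 1.5, 0.8]
width: 0.0004
gripper_force: 0.0
```

apply_moves([
  {"translation": [0.002, 0.018, 0], "rotation": [0, 0, 0]},
  {"translation": [0.004, 0.036, 0], "rotation": [0, 0, 0]},
  {"translation": [0.005, 0.053, 0], "rotation": [0, 0, 0]},
  {"translation": [0.007, 0.07, 0], "rotation": [0, 0, 0]},
  {"translation": [0.009, 0.087, 0], "rotation": [0, 0, 0]},
  {"translation": [0.01, 0.104, 0], "rotation": [0, 0, 0]},
  {"translation": [0.012, 0.121, 0], "rotation": [0, 0, 0]},
  {"translation": [0.014, 0.137, 0], "rotation": [0, 0, 0]},
  {"translation": [0.014, 0.137, 0], "rotation": [0, 0, 0]},
  {"translation": [0.014, 0.137, 0], "rotation": [0, 0, 0]},
])

```text
t: 5.65
eef_pos: [0.454, -0.1442, 0.1224]
ee_rot: [3.141, 0.0, -1.659]
force: [-0.6, 2.1, 0.0]
width: 0.0001
gripper_force: 1.0
```

```bash
python3 -c "
from h import *
look('c6')"
```

```text
5.75 [ 0.45392429 -0.14455229  0.12243501] [-1.01825012  2.6761759   1.21075665]
window bgr [111. 112. 116.]
```

The window now samples neutral grey, so the white field. Third click:

apply_moves([
  {"translation": [-0.045, 0.005, 0], "rotation": [0, 0, 0]},
  {"translation": [-0.088, 0.009, 0], "rotation": [0, 0, 0]},
  {"translation": [-0.088, 0.009, 0], "rotation": [0, 0, 0]},
  {"translation": [-0.093, -0.045, 0], "rotation": [0, 0, 0]},
  {"translation": [-0.098, -0.09, 0], "rotation": [0, 0, 0]},
  {"translation": [-0.102, -0.128, 0], "rotation": [0, 0, 0]},
  {"translation": [-0.102, -0.128, 0], "rotation": [0, 0, 0]},
  {"translation": [-0.06, -0.132, 0], "rotation": [0, 0, 0]},
  {"translation": [-0.014, -0.137, 0], "rotation": [0, 0, 0]},
  {"translation": [-0.014, -0.137, 0], "rotation": [0, 0, 0]},
])

```text
t: 6.58
eef_pos: [0.4536, -0.1791, 0.1228]
ee_rot: [-3.14, -0.0, -1.659]
force: [0.7, -0.0, 0.7]
width: 0.0002
gripper_force: 0.0
```

apply_moves([
  {"translation": [0.002, 0.018, 0], "rotation": [0, 0, 0]},
  {"translation": [0.004, 0.036, 0], "rotation": [0, 0, 0]},
  {"translation": [0.005, 0.053, 0], "rotation": [0, 0, 0]},
  {"translation": [0.007, 0.07, 0], "rotation": [0, 0, 0]},
  {"translation": [0.009, 0.087, 0], "rotation": [0, 0, 0]},
  {"translation": [0.01, 0.104, 0], "rotation": [0, 0, 0]},
  {"translation": [0.012, 0.121, 0], "rotation": [0, 0, 0]},
  {"translation": [0.014, 0.137, 0], "rotation": [0, 0, 0]},
  {"translation": [0.014, 0.137, 0], "rotation": [0, 0, 0]},
  {"translation": [0.014, 0.137, 0], "rotation": [0, 0, 0]},
])

```text
t: 7.42
eef_pos: [0.454, -0.1443, 0.1225]
ee_rot: [3.141, 0.0, -1.659]
force: [-0.8, 1.5, 0.6]
width: 0.0002
gripper_force: 0.8
```

```bash
python3 -c "
from h import *
look('c7')"
```

```text
7.5167 [ 0.45388287 -0.14463833  0.12243185] [-0.76893748  0.89023089  0.59954318]
window bgr [ 31.  89. 107.]
```

View pics/c7.png

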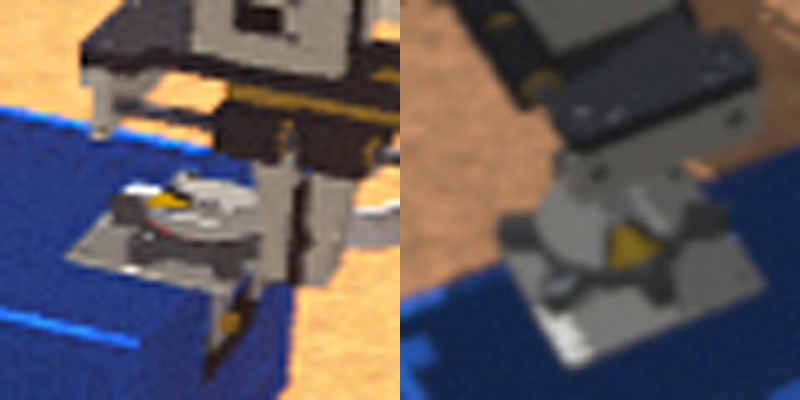

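Yellow is in the window at (632,245), so one more click brings red.

apply_moves([
  {"translation": [-0.045, 0.005, 0], "rotation": [0, 0, 0]},
  {"translation": [-0.088, 0.009, 0], "rotation": [0, 0, 0]},
  {"translation": [-0.088, 0.009, 0], "rotation": [0, 0, 0]},
  {"translation": [-0.093, -0.045, 0], "rotation": [0, 0, 0]},
  {"translation": [-0.098, -0.09, 0], "rotation": [0, 0, 0]},
  {"translation": [-0.102, -0.128, 0], "rotation": [0, 0, 0]},
  {"translation": [-0.102, -0.128, 0], "rotation": [0, 0, 0]},
  {"translation": [-0.06, -0.132, 0], "rotation": [0, 0, 0]},
  {"translation": [-0.014, -0.137, 0], "rotation": [0, 0, 0]},
  {"translation": [-0.014, -0.137, 0], "rotation": [0, 0, 0]},
])

```text
t: 8.35
eef_pos: [0.4536, -0.1792, 0.1228]
ee_rot: [-3.14, -0.001, -1.659]
force: [1.5, -0.9, -0.2]
width: 0.0005
gripper_force: 0.0
```

apply_moves([
  {"translation": [0.002, 0.018, 0], "rotation": [0, 0, 0]},
  {"translation": [0.004, 0.036, 0], "rotation": [0, 0, 0]},
  {"translation": [0.005, 0.053, 0], "rotation": [0, 0, 0]},
  {"translation": [0.007, 0.07, 0], "rotation": [0, 0, 0]},
  {"translation": [0.009, 0.087, 0], "rotation": [0, 0, 0]},
  {"translation": [0.01, 0.104, 0], "rotation": [0, 0, 0]},
  {"translation": [0.012, 0.121, 0], "rotation": [0, 0, 0]},
  {"translation": [0.014, 0.137, 0], "rotation": [0, 0, 0]},
  {"translation": [0.014, 0.137, 0], "rotation": [0, 0, 0]},
  {"translation": [0.014, 0.137, 0], "rotation": [0, 0, 0]},
])

```text
t: 9.18
eef_pos: [0.4539, -0.1443, 0.1225]
ee_rot: [3.141, 0.0, -1.659]
force: [-0.4, 1.9, 0.0]
width: 0.0003
gripper_force: 0.8
```

apply_moves([
  {"translation": [-0.045, 0.005, 0], "rotation": [0, 0, 0]},
  {"translation": [-0.088, 0.009, 0], "rotation": [0, 0, 0]},
  {"translation": [-0.1, 0.01, 0], "rotation": [0, 0, 0]},
  {"translation": [-0.1, 0.01, 0.06], "rotation": [0, 0, 0]},
  {"translation": [-0.1, 0.01, 0.16], "rotation": [0, 0, 0]},
  {"translation": [-0.1, 0.01, 0.26], "rotation": [0, 0, 0]},
  {"translation": [-0.1, 0.01, 0.34], "rotation": [0, 0, 0]},
  {"translation": [-0.1, 0.01, 0.4], "rotation": [0, 0, 0]},
  {"translation": [-0.1, 0.01, 0.4], "rotation": [0, 0, 0]},
  {"translation": [-0.1, 0.01, 0.4], "rotation": [0, 0, 0]},
])

```text
t: 10.02
eef_pos: [0.4291, -0.1424, 0.2233]
ee_rot: [-3.14, 0.0, -1.66]
force: [-0.0, 0.7, 0.2]
width: 0.0006
gripper_force: 0.0
```

```bash
python3 -c "
from h import *
look('c8')"
```

```text
10.1167 [ 0.42833535 -0.14234563  0.2218731 ] [ 0.39384081  0.44084573 -0.11963938]
window bgr [ 27.  29. 102.]
```

View pics/c8.png

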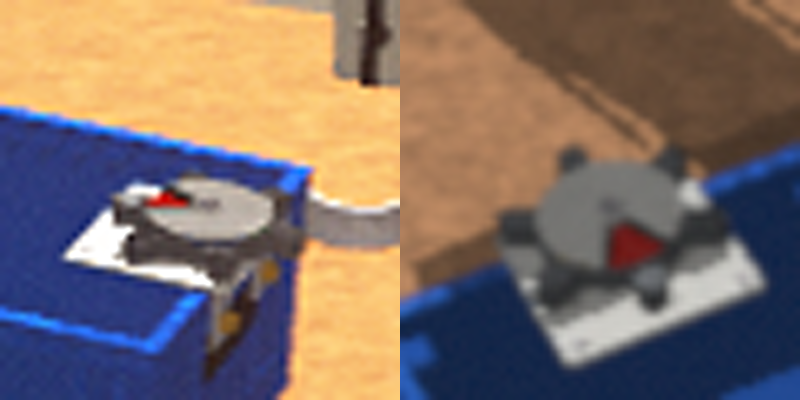

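Red stands fully in the window at (632,245), and the gripper is clear of the wheel.

```bash
python3 -c "
from station import *
print(job_done())"
```

```text
the job is handed in; nothing more can be done
None
```

The blue crate's wheel was moved four single clicks (blue, green, white, yellow, red) and stands settled on red, with the gripper clear; I kept the arm away from the grey wheel and the loose fittings, and handed the job in at about 10 s.

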